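# Gauge the plate gap of a contact grill

### The arm

A 6-joint arm with a two-finger parallel gripper is mounted at the origin on the work surface. World frame = base frame: x ahead of the robot, y to its left, z up, the work surface at z = 0. Lengths are in m, angles in rad, forces in N, time in s.
With the tool pointing down it reaches from about 0.3 to 0.775 m from the base axis. Payload 14.6 kg.
Tool frame: the origin (TCP) lies at the very end of the fingers, on their centre line; the grasp point (between the pads) lies 19 mm behind it; y points along the fingers, z is the direction in which the jaws open and shut, and the axes are right-handed (so a half turn about y gives the same grasp; the last joint's range is limited). The gripper opens to 94 mm and grips with 3 to 60 N. Pads are 16 mm wide; open, the fingers measure 119 mm over their backs; the gripper's body (75 mm by 177 mm) begins 78 mm behind the grasp point.
Start: joints at [1.104, 0.3, 1.521, -0, 1.321, -0.067], TCP at [0.214, 0.507, 0.205] pointing down, gripper open.
Joint ranges: [-3.03, 3.03], [-0.79, 2.21], [0.23, 2.52], [-1.04, 4.18], [0, 3.07], [-2.55, 2.55]. Speed limits (rad/s): [2.22, 2.22, 2.57, 3.14, 3.14, 3.14].

### API

Orientations are given as [roll, pitch, yaw] about the fixed x, y, z axes, in that order (R = Rz(yaw) Ry(pitch) Rx(roll)).
In Python, from station import get_obs, camera, job gives the robot as it stands.
- The arm moves only by the tool step_arm, never from a script. Its argument "targets" is a list of rows, each a list of 6 numbers: the shift along the tool's x, y, z in mm, then the turn, a rotation vector about the tool's x, y, z in degrees. In form: [[dx, dy, dz, rx, ry, rz], ...]. A call has 1 to 12 rows; each row shifts and turns the commanded pose from where the row before left it, along the tool's axes as they then stand; what a row does not reach is not made up. A row lasts 1/8 s, in which the tool goes at most 62.5 mm and 10.7 degrees, less where a joint would pass 70% of its speed; a pose out of reach is approached as far as the arm can. A call is refused whole if a number of a shift passes 62.5 or a number of a turn 10.7, either way. A call with a gripper value outside its range is refused whole. "gripper" is the opening, from -1 (shut) to 1 (fully open), set as the call begins (left out, the last holds). The fingers move at their own pace and stop on an object; "squeeze" is the grip in N (left out, the last holds). Time passes only in rows, so rows that do not move let the fingers close. It gives the time, the measured TCP pose, the force and the opening at its end, in the units of the state.
- get_obs(): the state, without advancing time (a new reading comes with each control period).
- camera(name): name is "side" or "top"; returns a dict with "pixels" (420x560x3 uint8, red, green, blue), "intrinsics" (3x3 intrinsics, pixels), "R" (3x3) and "t" (3): a world point X has camera coordinates R X + t. Camera axes: x right, y down, z forward; pixel columns grow to the right and rows downward; lengths in m; the calibration is good to about 2 mm. A picture is of the moment at which its call begins. There is no depth.
- job.hand_in(): hands the job in, once; it reports no verdict.
The state is a dict: "time_s": time; "qpos": joint angles; "joint_vel": joint speeds; "tau": joint torques, N m; "ee_pos": TCP position; "eef_rot": TCP orientation; "force": force on the tool from outside, world axes, zero at the start; "moment": the same for the moment, N m; "grip_width": finger opening in m.
Only numpy, scipy, OpenCV 4.12 (cv2) and the standard library are available. Lean on these libraries where they do the work, as an engineer would, in place of code of your own. Each camera call takes 0.05 s, during which the arm holds its last target.

### The job

The grill is cold and its lid is down; I want to read the gap between its two plates. Pick up the taper gauge by its blue handle and, keeping it level and square to the grill's front, slide the blade tip-first between the plates at the front, in the stretch between the black lid handle and the end of the lid on the red knob's side, until it drags snugly against both plates under a light push, without jamming it or lifting the lid. Finish there, still holding the gauge in place so that I can read it, and leave the other things on the table where they are.

Things in the scene. Friction and masses are not known exactly. Their poses are not given: they have to be found in the camera images.
- gauge: Taper gauge flat on the table: blue handle 90 x 26 wide x 26 high, steel wedge blade 150 x 24 wide. Origin: centre of the handle's underside; x along the blade to the tip, z up. Handle x -45 to 45, blade 45 to 195. Underside of both is one plane, z = 0; blade top slopes from 14 high at the handle to 2 at the tip. 0.1 to 0.2 kg, balances near x = 20.
- gauge_tip (a point): Point on the gauge at the blade's tip, middle of its width, on the underside (x = 195, z = 0 in the gauge's frame).
- grill: Fixed base of the contact grill, 330 deep x 360 wide. Origin on the table under its centre; x from front to back (the blade goes in along +x), y to the left of someone facing the front. Dark lower plate: top 115 high, x -135 to 135, y -165 to 165. Grease trough in front out to x = -180, lip 104 high. Red height knob: at the back (x 160), y = -180.
- lid: Upper plate and hood, 52 thick, closed on its stop, hinged at the back; about 18 N up at the front edge lifts it. Origin on the hinge: grill-frame x 140, y 0, 50 above its flat underside; axes as the grill's. Underside: grill-frame x -125 to 125, y -160 to 160, level; gap to the lower plate 5 to 9 mm, preset. Bar handle: y -45 to 45, x out to -179, 50 to 75 above the underside.
- check_spot (a point): Point on the lower plate's top (115 high), straight below the lid's front edge (grill-frame x = -125), at y = -108: near the middle of the free stretch between the handle's end (y = -45) and the lid's end (y = -160) on the red knob's side.
- lid_edge (a point): Point on the lid's front lower edge, directly above check_spot; its height above check_spot is the gap. The blade's top meets this edge; from then on the drag rises gradually: a push of 5 to 10 N is a snug fit, over 15 N is jammed. Pressing the gauge down on the lower plate adds drag of its own.
- oil_bottle: Bystander: clear oil bottle with red cap, 72 diameter x 235 high; origin centre of underside.
- spice_jar: Bystander: amber jar with white lid, 60 diameter x 85 high; origin centre of underside.
- steel_bowl: Bystander: steel bowl, 130 diameter x 55 high; origin centre of underside.
- cup: Bystander: white cup, 76 diameter x 85 high; origin centre of underside.
- turner: Bystander: long turner (spatula) lying flat on the table, handle to its -x.
- grill_brush: Bystander: wooden grill brush with brass bristles, 220 long x 55 wide x 42 high, bristles down, handle to its -x.

How it is judged:
By the outcome, as a careful person would: the job done as asked, in the order asked, and still so for the second after the job is handed in, while the arm keeps its last pose, push and grip.
It also fails if it takes over 61 s, if anything falls off the work surface, if the arm or the gripper's body presses on something with over 40 N, if the wrist force passes 120 N, or if a joint passes its speed limit or range.

## Working session

There is one attempt and no reset: what is moved stays moved. The work goes in short steps, Python scripts to look and compute and a tool call to move; the robot and the scene stay as the last step left them, time stands still between calls to the robot, and variables do not carry over. Pictures are saved under pics/ and viewed, and the job is handed in when it is done.

Besides the shell and the picture viewer there is one more tool, called after "Emit:" by a JSON object that holds its "fn" and its "kwargs". step_arm: Moves the arm, as the interface text tells. Its arguments: {"type":"object","properties":{"targets":{"type":"array","items":{"type":"array","items":{"type":"number"}}},"gripper":{"type":"number"},"squeeze":{"type":"number"}},"required":["targets"]}

```bash
mkdir -p pics; ls
python3 - <<'E'
from station import get_obs,camera
import cv2,numpy as np
for n in("side","top"):
    c=camera(n);cv2.imwrite(f"pics/{n}0.png",c["pixels"][:,:,::-1])
    np.savez(f"{n}0.npz",**c); print(n,c["intrinsics"],c["R"],c["t"], -c["R"].T@c["t"])
o=get_obs();print(o)
E
```

```text
pics
side [[458.99537324   0.         277.63566687]
 [  0.         458.99537324 209.6253507 ]
 [  0.           0.           1.        ]] [[ 0.97715078 -0.21199611  0.01529739]
 [-0.13121037 -0.65827425 -0.74125491]
 [ 0.16721303  0.72231064 -0.67104928]] [-0.56050416  0.12029138  1.40750928] [ 0.32812666 -1.05629891  1.04224892]
top [[542.00794333   0.         271.03960821]
 [  0.         542.00794333 199.62549941]
 [  0.           0.           1.        ]] [[ 0.01783215 -0.99982421 -0.00579278]
 [-0.99551063 -0.01721598 -0.09307092]
 [ 0.09295483  0.00742642 -0.99564263]] [-0.0993926   0.57323788  1.90812136] [ 0.39506769 -0.10367679  1.95258299]
{'time_s': 0.1, 'qpos': array([ 1.10440958e+00,  3.00379321e-01,  1.52149623e+00, -3.16424666e-06,
        1.32071573e+00, -6.66125238e-02]), 'joint_vel': array([ 0.00237188,  0.00021633, -0.00368742, -0.00088833, -0.00127495,
       -0.00085265]), 'tau': array([ 6.29359620e-04, -5.32636464e+01, -3.53290057e+01,  7.09445472e-02,
        2.34476494e-02, -7.98123688e-05]), 'ee_pos': array([0.21397173, 0.50642158, 0.20497257]), 'eef_rot': array([-1.57179294e+00,  6.34133694e-05, -3.99773466e-01]), 'force': array([-0.44497321,  0.29088159,  0.2591247 ]), 'moment': array([ 0.01406593, -0.0485218 ,  0.03186466]), 'grip_width': 0.0942576125601068}
```

View pics/side0.png

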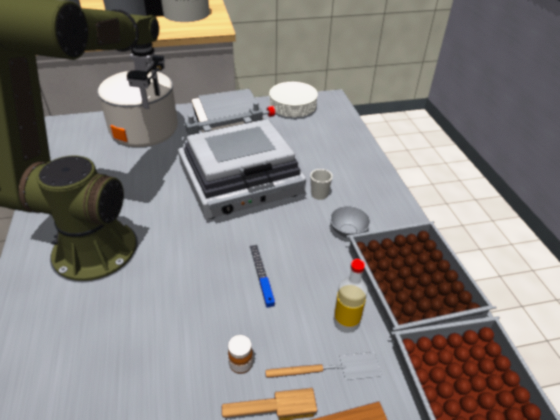

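View pics/top0.png

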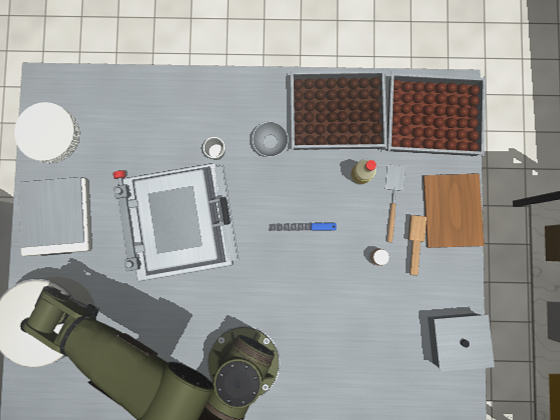

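The side view shows the gauge with its handle at about (266,290) and its tip at (254,248). The grill's red knob is at (270,111). In the top view the handle is at (323,226), the tip at about (269,226), the knob at (120,174), and the grill front faces image right (world -y). Next I'll zoom in and measure.

```bash
cat > h.py <<'E'
import numpy as np,cv2
def ray(c,uv,z):
    K,R,t=c["intrinsics"],c["R"],c["t"]
    o=-R.T@t; d=R.T@np.linalg.inv(K)@np.array([uv[0],uv[1],1.]); return o+d*(z-o[2])/d[2]
def proj(c,X):
    p=c["intrinsics"]@(c["R"]@np.asarray(X,float)+c["t"]); return p[:2]/p[2]
def tri(c1,a,c2,b):
    P=[c["intrinsics"]@np.c_[c["R"],c["t"]] for c in(c1,c2)]
    X=cv2.triangulatePoints(P[0],P[1],np.array(a,float).reshape(2,1),np.array(b,float).reshape(2,1)).ravel(); return X[:3]/X[3]
def crop(c,x0,y0,x1,y1,f,name):
    im=c["pixels"][y0:y1,x0:x1,::-1]; cv2.imwrite(name,cv2.resize(im,None,fx=f,fy=f,interpolation=cv2.INTER_CUBIC))
E
python3 - <<'E'
from h import *
T=np.load("top0.npz");S=np.load("side0.npz")
crop(T,105,155,245,285,5,"pics/t_grill.png");crop(T,260,210,345,245,9,"pics/t_gauge.png")
crop(S,170,85,315,215,5,"pics/s_grill.png");crop(S,235,235,290,315,7,"pics/s_gauge.png")
for n,c in(("T",T),("S",S)):
    p=c["pixels"].astype(int);m=((p[...,2]>p[...,0]+60)&(p[...,2]>p[...,1]+50)).astype(np.uint8)
    k,l,s,ce=cv2.connectedComponentsWithStats(m);i=1+np.argmax(s[1:,4]);print(n,s[i],ce[i])
    cn=cv2.findContours((l==i).astype(np.uint8),0,2)[0][0];r=cv2.minAreaRect(cn);print(r,cv2.boxPoints(r).tolist())
    print(ray(c,ce[i],.02))
E
```

```text
T [311 223  25   7 168] [322.70833333 226.01190476]
((323.0, 226.0), (6.0, 24.0), 90.0) [[311.0, 223.0], [335.0, 223.0], [335.0, 229.0], [311.0, 229.0]]
[ 0.48427012 -0.27501756  0.02      ]
S [259 277  16  30 281] [266.79715302 290.9430605 ]
((266.8384704589844, 290.90771484375), (29.90767478942871, 9.735343933105469), 74.74488067626953) [[258.20770263671875, 277.7615661621094], [267.60003662109375, 275.2000427246094], [275.46923828125, 304.0538635253906], [266.076904296875, 306.6153869628906]]
[ 0.48207909 -0.27860597  0.02      ]
```

View pics/t_grill.png

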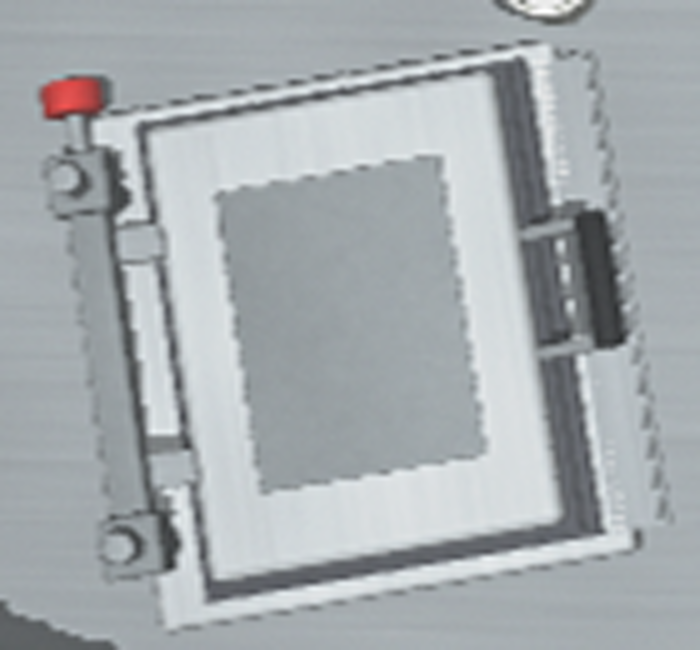

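View pics/t_gauge.png

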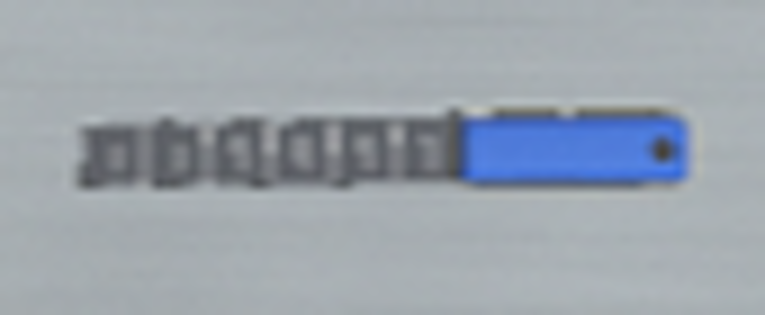

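View pics/s_grill.png

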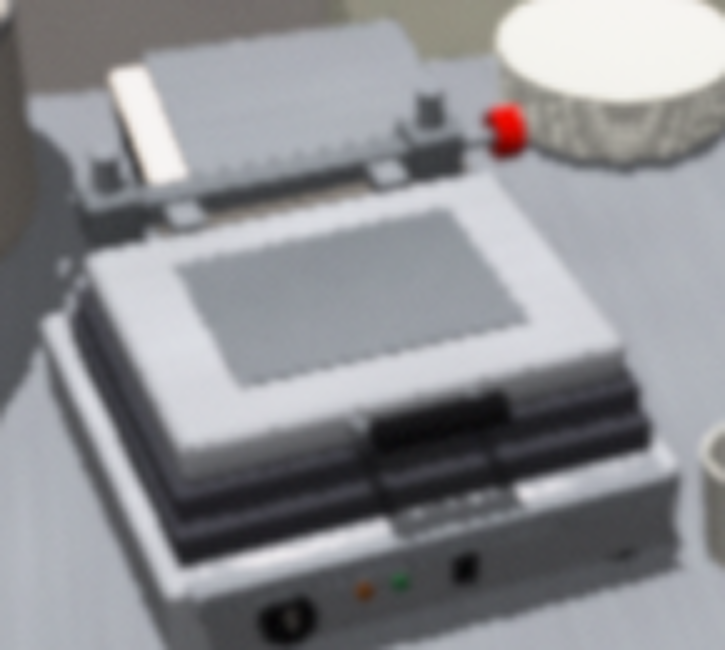

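View pics/s_gauge.png

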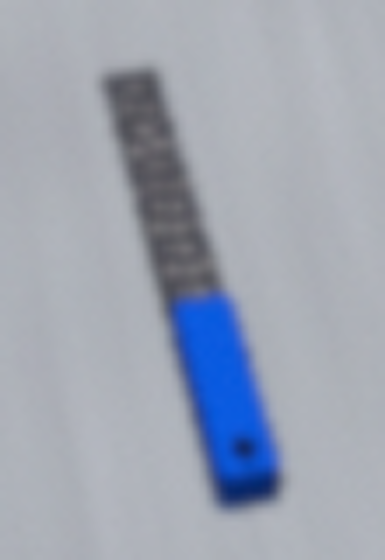

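Run:
```python
from h import *
T=np.load("top0.npz");S=np.load("side0.npz")
tg=lambda a,b:np.array([(a+.5)/5-.5+105,(b+.5)/5-.5+155]); sg=lambda a,b:np.array([(a+.5)/5-.5+170,(b+.5)/5-.5+85])
tq=lambda a,b:np.array([(a+.5)/9-.5+260,(b+.5)/9-.5+210]); sq=lambda a,b:np.array([(a+.5)/7-.5+235,(b+.5)/7-.5+235])
print("gauge top: front",ray(T,tq(466,150),.026),"back",ray(T,tq(688,150),.026),"tip",ray(T,tq(80,157),.001))
print("gauge side: front",ray(S,sq(204,297),.026),"back",ray(S,sq(246,474),.026),"tip",ray(S,sq(131,72),.002))
P={}
for n,a,b in(("knob",(72,97),(507,130)),("baseFR",(545,42),(675,468)),("baseFL",(640,545),(178,590)),
 ("hoodFR",(492,70),(625,355)),("hoodFL",(560,522),(180,455)),("hoodBR",(150,128),(490,178)),("hoodBL",(215,582),(88,262)),
 ("panFR",(442,157),(527,322)),("panFL",(487,457),(243,385)),("panBR",(218,190),(447,208)),("panBL",(263,493),(177,265)),
 ("handC",(602,277),(440,405))):
    X=tri(T,tg(*a),S,sg(*b));P[n]=X;print(n,X.round(4),"reproj",(proj(T,X)-tg(*a)).round(2),(proj(S,X)-sg(*b)).round(2))
for p,q in(("baseFL","baseFR"),("hoodFL","hoodFR"),("hoodBL","hoodBR"),("panFL","panFR"),("panBL","panBR")):
    d=P[q]-P[p];print(p,q,np.linalg.norm(d[:2]).round(4),np.degrees(np.arctan2(d[1],d[0])).round(2))
for p,q in(("hoodFL","hoodBL"),("hoodFR","hoodBR"),("panFL","panBL"),("panFR","panBR")):
    d=P[q]-P[p];print(p,q,np.linalg.norm(d[:2]).round(4),np.degrees(np.arctan2(d[1],d[0])).round(2))
```

```text
gauge top: front [ 0.48253649 -0.23411326  0.026     ] back [ 0.48407553 -0.32166271  0.026     ] tip [ 0.47816031 -0.08154476  0.001     ]
gauge side: front [ 0.48221529 -0.23306557  0.026     ] back [ 0.48145245 -0.32213449  0.026     ] tip [ 0.47843914 -0.08132536  0.002     ]
knob [0.6369 0.415  0.1749] reproj [-0.04  0.22] [ 0.28 -0.03]
baseFR [0.6927 0.1133 0.0825] reproj [-0.11  0.52] [ 0.76 -0.08]
baseFL [0.3483 0.037  0.0971] reproj [ 0.02 -0.26] [-0.39  0.03]
hoodFR [0.6607 0.1389 0.162 ] reproj [-0.1   0.49] [ 0.7  -0.07]
hoodFL [0.3626 0.0848 0.1648] reproj [-0.01  0.21] [ 0.32 -0.03]
hoodBR [0.6164 0.3648 0.1666] reproj [-0.12  0.72] [ 0.93 -0.09]
hoodBL [0.3205 0.3095 0.1664] reproj [ 0.  -0.1] [-0.13  0.01]
panFR [0.6003 0.1682 0.1761] reproj [-0.07  0.39] [ 0.55 -0.05]
panFL [0.4058 0.1322 0.1778] reproj [ 0.03 -0.3 ] [-0.42  0.04]
panBR [0.5752 0.3155 0.1762] reproj [-0.09  0.61] [ 0.8  -0.08]
panBL [0.3792 0.278  0.177 ] reproj [ 0.01 -0.11] [-0.14  0.01]
handC [0.5216 0.0582 0.1999] reproj [-0.03  0.24] [ 0.35 -0.03]
baseFL baseFR 0.3527 12.5
hoodFL hoodFR 0.303 10.29
hoodBL hoodBR 0.301 10.57
panFL panFR 0.1979 10.5
panBL panBR 0.1996 10.85
hoodFL hoodBL 0.2286 100.6
hoodFR hoodBR 0.2302 101.09
panFL panBL 0.1482 100.35
panFR panBR 0.1494 99.7
```

Grill: origin (0.490, 0.224), yaw 100.5°. The knob and bar handle positions agree with this. Gauge: handle centre (0.4827, -0.278), yaw about 91.1°. I'll rise and turn, then travel.

Emit:
{"fn": "step_arm", "kwargs": {"targets": [[0,-50,0,0,9.4,0],[0,-50,0,0,9.4,0],[0,0,0,0,9.4,0],[0,0,0,0,9.4,0],[0,0,0,0,9.4,0],[0,0,0,0,9.4,0],[0,0,0,0,9.4,0]], "gripper": 1}}

```text
time_s: 0.98
ee_pos: [0.214, 0.5065, 0.3051]
eef_rot: [-1.571, -0.001, -1.554]
force: [0.1, -0.6, 0.0]
grip_width: 0.0939
```

Emit:
{"fn": "step_arm", "kwargs": {"targets": [[48,0,16,0,0,0],[48,0,16,0,0,0],[48,0,16,0,0,0],[48,0,16,0,0,0],[48,0,16,0,0,0],[48,0,16,0,0,0],[48,0,16,0,0,0],[48,0,16,0,0,0]]}}

```text
time_s: 1.98
ee_pos: [0.3508, 0.124, 0.3054]
eef_rot: [-1.571, -0.0, -1.548]
force: [-0.6, 0.0, -0.4]
grip_width: 0.0936
```

Emit:
{"fn": "step_arm", "kwargs": {"targets": [[48,0,16,0,0,0],[48,0,16,0,0,0],[48,0,16,0,0,0],[48,0,16,0,0,0],[48,0,16,0,0,0],[48,0,16,0,0,0],[48,0,16,0,0,0],[48,0,16,0,0,0],[0,0,0,0,0,0]]}}

```text
time_s: 3.1
ee_pos: [0.4874, -0.2577, 0.3038]
eef_rot: [-1.573, 0.001, -1.551]
force: [0.4, 0.1, -1.2]
grip_width: 0.0938
```

Emit:
{"fn": "step_arm", "kwargs": {"targets": [[2,50,-5,0,0,0],[0,50,0,0,0,0],[0,50,0,0,0,0],[0,50,0,0,0,0],[0,40,0,0,0,0],[0,0,0,0,0,0]]}}

```text
time_s: 3.85
ee_pos: [0.4811, -0.256, 0.0635]
eef_rot: [-1.575, 0.003, -1.548]
force: [0.6, -0.6, 0.4]
grip_width: 0.0941
```

Run:
```python
from station import camera
from h import *
T=camera("top");S=camera("side")
crop(T,220,180,360,270,5,"pics/t1.png");crop(S,200,200,330,330,4,"pics/s1.png")
```

```text
(no output)
```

View pics/s1.png

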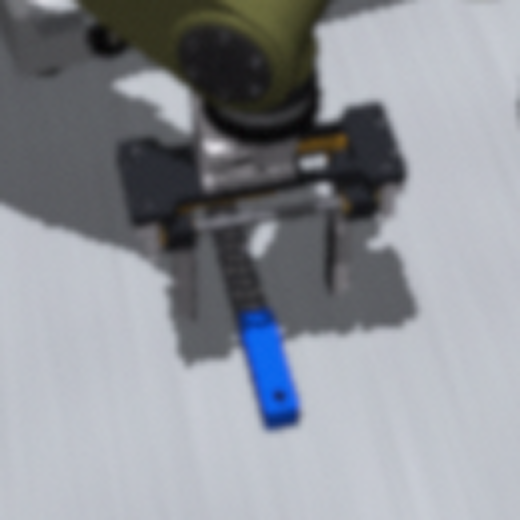

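View pics/t1.png

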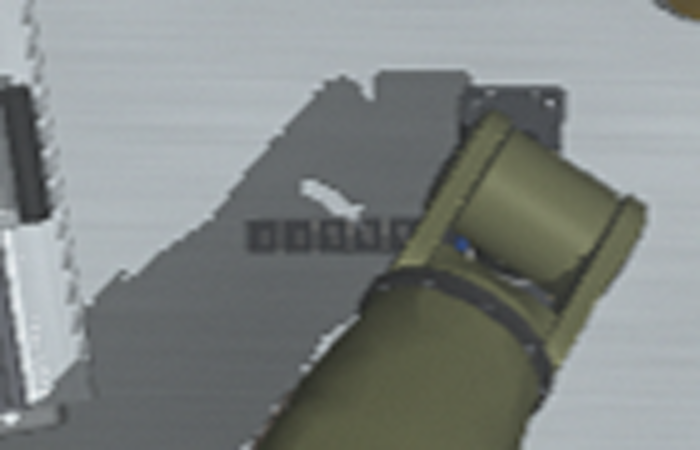

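The fingers straddle the handle near its front end, at about (255,320) in the crop. I'll lower and grip.

Emit:
{"fn": "step_arm", "kwargs": {"targets": [[4,30,0,0,0,0],[0,20,0,0,0,0],[0,9,0,0,0,0],[0,0,0,0,0,0]]}}

```text
time_s: 4.45
ee_pos: [0.483, -0.2617, 0.0075]
eef_rot: [-1.57, -0.001, -1.548]
force: [-0.1, 0.5, -0.3]
grip_width: 0.0937
```

Emit:
{"fn": "step_arm", "kwargs": {"targets": [[0,0,0,0,0,0],[0,0,0,0,0,0],[0,0,0,0,0,0],[0,0,0,0,0,0],[0,0,0,0,0,0],[0,0,0,0,0,0]], "gripper": -1, "squeeze": 40}}

```text
time_s: 5.2
ee_pos: [0.4825, -0.2615, 0.0065]
eef_rot: [-1.571, 0.0, -1.548]
force: [0.3, -0.6, 0.3]
grip_width: 0.0377
```

```bash
python3 -c "
from station import get_obs;o=get_obs();print(o)"
```

```text
{'time_s': 5.2, 'qpos': array([-5.63463425e-01,  5.43927022e-01,  1.68812270e+00, -1.40431506e-05,
        9.09583624e-01, -5.85995121e-01]), 'joint_vel': array([ 8.86740305e-05,  2.21995616e-03, -2.87434480e-04,  9.65196525e-04,
        3.70545236e-04, -8.66577280e-04]), 'tau': array([ 4.52994991e-04, -5.86324310e+01, -2.73065883e+01,  4.19460959e-02,
        5.59847325e-02,  1.13346891e-04]), 'ee_pos': array([ 0.48247095, -0.26152879,  0.00645385]), 'eef_rot': array([-1.57083636e+00,  1.32712911e-05, -1.54825601e+00]), 'force': array([ 0.28015876, -0.6245812 ,  0.26054228]), 'moment': array([-0.05254136,  0.09950352, -0.05985293]), 'grip_width': 0.037673586510617495}
```

Emit:
{"fn": "step_arm", "kwargs": {"targets": [[0,0,0,0,0,0],[0,0,0,0,0,0],[0,0,0,0,0,0],[0,0,0,0,0,0]]}}

```text
time_s: 5.7
ee_pos: [0.4825, -0.2615, 0.0064]
eef_rot: [-1.571, -0.0, -1.548]
force: [0.7, -0.8, -0.4]
grip_width: 0.0259
```

Emit:
{"fn": "step_arm", "kwargs": {"targets": [[0,0,0,0,0,0],[0,0,0,0,0,0]]}}

```text
time_s: 5.95
ee_pos: [0.4825, -0.2615, 0.0064]
eef_rot: [-1.571, -0.0, -1.548]
force: [0.5, -0.3, -0.5]
grip_width: 0.0259
```

Gripped: opening 25.9 mm. I'll lift, turn to the grill's yaw and carry it in front of the grill.

Emit:
{"fn": "step_arm", "kwargs": {"targets": [[0,-15,0,0,0,0],[0,-35,0,0,0,0],[0,-40,0,0,0,0],[0,-40,0,0,0,0],[0,-20,0,0,0,0],[0,0,0,0,-4.6,0],[0,0,0,0,-4.6,0],[0,0,0,0,0,0]]}}

```text
time_s: 6.95
ee_pos: [0.4825, -0.2615, 0.1573]
eef_rot: [-1.57, -0.001, -1.388]
force: [0.4, 0.3, -0.6]
grip_width: 0.0256
```

Emit:
{"fn": "step_arm", "kwargs": {"targets": [[-13,0,20,0,0,0],[-20,0,30,0,0,0],[-26,0,40,0,0,0],[-26,0,40,0,0,0],[-26,0,40,0,0,0],[-13,0,20,0,0,0],[-8,0,14,0,0,0],[0,0,0,0,0,0],[0,0,0,0,0,0]]}}

```text
time_s: 8.07
ee_pos: [0.6586, -0.0951, 0.1566]
eef_rot: [-1.571, -0.0, -1.389]
force: [0.0, 0.9, -1.2]
grip_width: 0.0255
```

Run:
```python
from station import camera,get_obs
from h import *
T=camera("top");S=camera("side");np.savez("top2.npz",**T);np.savez("side2.npz",**S)
crop(T,150,130,310,250,5,"pics/t2.png");crop(S,220,90,350,220,6,"pics/s2.png")
o=get_obs();print(o["ee_pos"],o["eef_rot"],o["force"],o["moment"])
```

```text
[ 0.65860781 -0.09523496  0.15675322] [-1.57072566e+00 -1.17302509e-04 -1.38891426e+00] [-0.11905888 -0.92767996 -1.56601863] [-0.02683336  0.03984345  0.01164985]
```

View pics/s2.png

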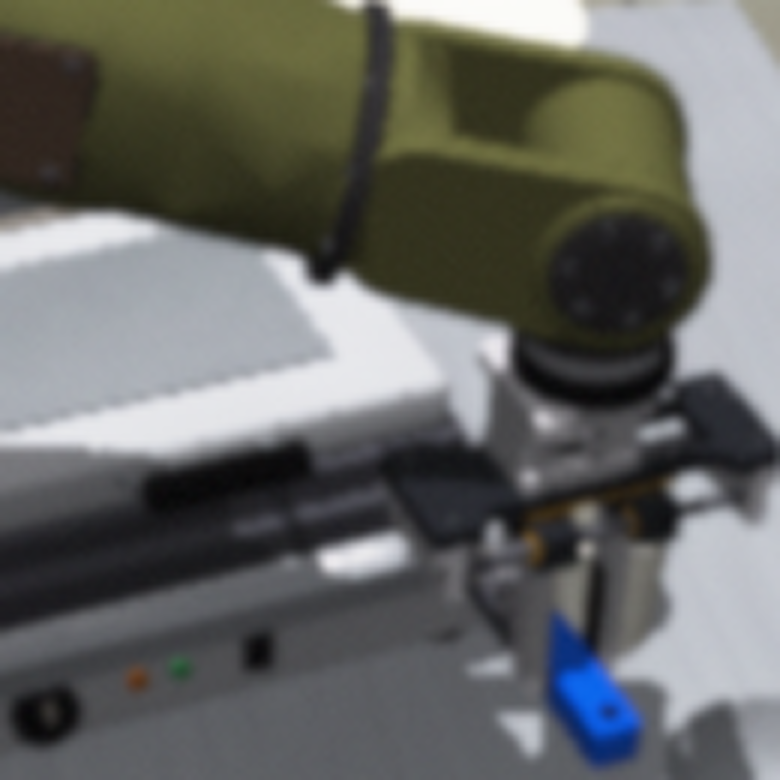

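View pics/t2.png

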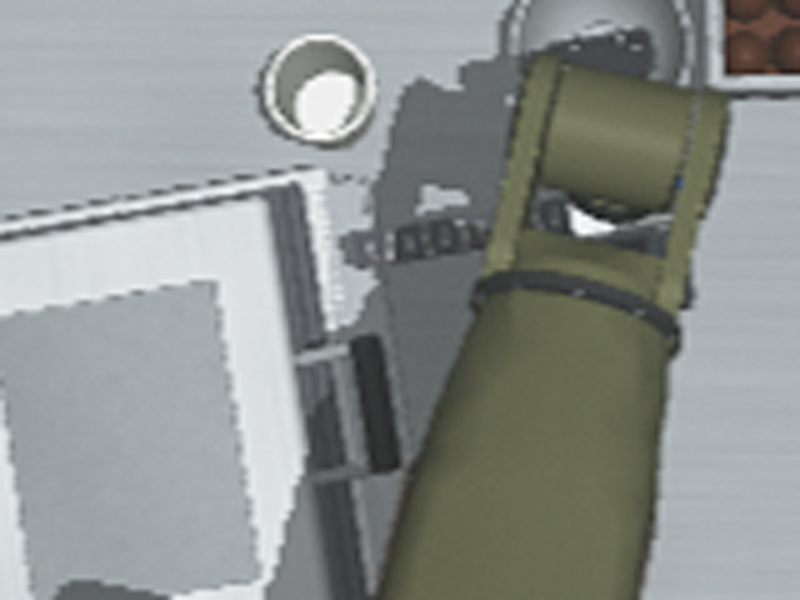

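Run:
```python
from h import *
T=np.load("top2.npz")
f=lambda a,b:((a+.5)/5-.5+150,(b+.5)/5-.5+130)
print("tip",ray(T,f(342,247),.151),"mid",ray(T,f(478,234),.158))
G=np.array([.490,.224]);a=np.radians(100.5);ex=np.array([np.cos(a),np.sin(a)]);ey=np.array([-ex[1],ex[0]])
for p in (ray(T,f(342,247),.151)[:2],ray(T,f(478,234),.158)[:2]):print((p-G)@ex,(p-G)@ey)
# where lower-plate/lid front edge should show
for y in(-.16,-.108,-.045):
  q=G-.125*ex+y*ey; print(y,[(5*(proj(T,[*q,z])+.5)-.5-5*np.array([150,130])).round(0) for z in(.115,.122)])
  q=G-.18*ex+y*ey; print(" lip",[(5*(proj(T,[*q,z])+.5)-.5-5*np.array([150,130])).round(0) for z in(.104,)])
```

```text
tip [0.62962492 0.08877977 0.151     ] mid [ 0.63901463 -0.00261458  0.158     ]
-0.15840057608809857 -0.1126449619808302
-0.24997565776942654 -0.10522214379284328
-0.16 [array([289., 194.]), array([287., 193.])]
 lip [array([369., 184.])]
-0.108 [array([300., 269.]), array([299., 267.])]
 lip [array([381., 257.])]
-0.045 [array([314., 359.]), array([313., 358.])]
 lip [array([396., 347.])]
```

The tip is in front of the free stretch at grill x ≈ -0.16, y ≈ -0.11. I'll lower to just above plate level, then move onto the plate's front edge.

Emit:
{"fn": "step_arm", "kwargs": {"targets": [[0,12,0,0,0,0],[0,12,0,0,0,0],[0,7,0,0,0,0],[0,0,0,0,0,0],[-10,0,0,0,0,0],[-10,0,0,0,0,0],[-8,0,0,0,0,0],[0,0,0,0,0,0],[0,0,0,0,0,0]]}}

```text
time_s: 9.3
ee_pos: [0.654, -0.0671, 0.1255]
eef_rot: [-1.571, -0.0, -1.388]
force: [0.4, 0.5, -0.3]
grip_width: 0.0256
```

Run:
```python
from station import camera,get_obs
from h import *
T=camera("top");S=camera("side");np.savez("top3.npz",**T);np.savez("side3.npz",**S)
crop(T,170,140,260,210,8,"pics/t3.png");crop(S,250,130,340,205,8,"pics/s3.png")
o=get_obs();print(o["ee_pos"],o["eef_rot"],o["force"],o["moment"])
G=np.array([.490,.224]);a=np.radians(100.5);ex=np.array([np.cos(a),np.sin(a)]);ey=np.array([-ex[1],ex[0]])
tx=np.array([np.cos(o["eef_rot"][2]),np.sin(o["eef_rot"][2])]);tip=o["ee_pos"][:2]-.179*tx-G;print("tip grill",tip@ex,tip@ey)
```

```text
[ 0.65395405 -0.06732316  0.12543605] [-1.57078647e+00 -6.23627777e-05 -1.38794580e+00] [-0.87145115  0.0948176  -1.02028963] [-0.09497171 -0.00193704 -0.01233175]
tip grill -0.13732319691150094 -0.10819240940015025
```

View pics/t3.png

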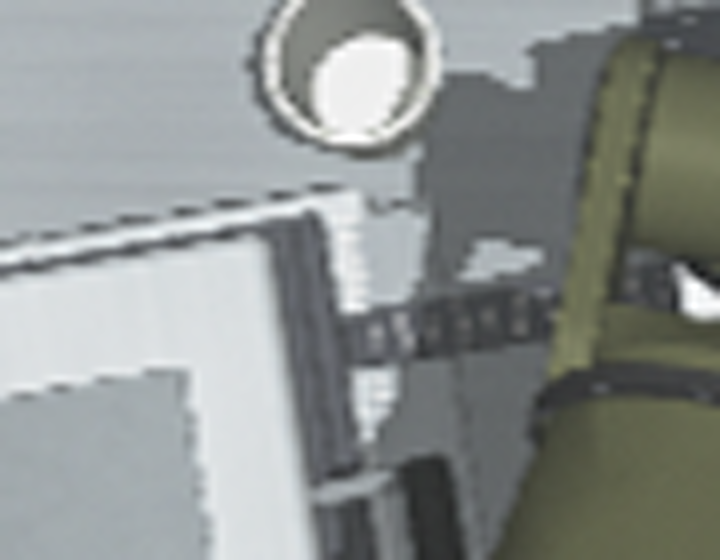

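View pics/s3.png

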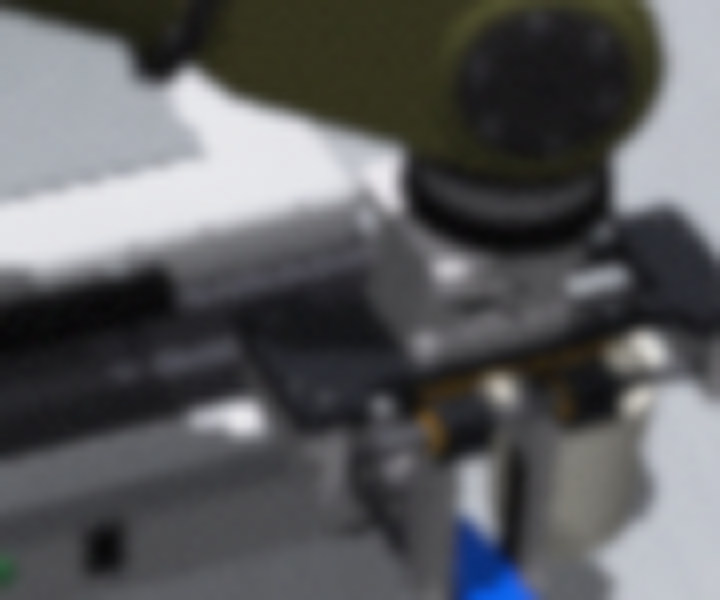

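The tip is at the front edge of the dark plate, about (350,340), and square to it. I'll lower 2.5 mm and enter slowly.

Emit:
{"fn": "step_arm", "kwargs": {"targets": [[0,1.5,0,0,0,0],[0,1,0,0,0,0],[0,0,0,0,0,0],[-3,0,0,0,0,0],[-3,0,0,0,0,0],[-3,0,0,0,0,0],[0,0,0,0,0,0]]}}

```text
time_s: 10.28
ee_pos: [0.6523, -0.0579, 0.123]
eef_rot: [-1.571, -0.0, -1.387]
force: [0.2, 0.5, -2.1]
grip_width: 0.0257
```

Emit:
{"fn": "step_arm", "kwargs": {"targets": [[-3,0,0,0,0,0],[-3,0,0,0,0,0],[-3,0,0,0,0,0],[0,0,0,0,0,0]]}}

```text
time_s: 10.78
ee_pos: [0.6506, -0.0491, 0.123]
eef_rot: [-1.571, 0.0, -1.387]
force: [-0.7, 0.5, -1.1]
grip_width: 0.0257
```

Inside by about 6 mm with no contact. Now touching down to find the lower plate.

Emit:
{"fn": "step_arm", "kwargs": {"targets": [[-3,0,0,0,0,0],[-3,0,0,0,0,0],[0,0.5,0,0,0,0],[0,0,0,0,0,0]]}}

```text
time_s: 11.28
ee_pos: [0.6495, -0.0435, 0.1224]
eef_rot: [-1.571, -0.0, -1.388]
force: [-0.4, 0.0, -2.5]
grip_width: 0.0256
```

Emit:
{"fn": "step_arm", "kwargs": {"targets": [[0,0.5,0,0,0,0],[0,0,0,0,0,0]]}}

```text
time_s: 11.52
ee_pos: [0.6496, -0.0435, 0.1219]
eef_rot: [-1.571, 0.0, -1.388]
force: [0.2, -0.2, -0.6]
grip_width: 0.0259
```

Emit:
{"fn": "step_arm", "kwargs": {"targets": [[0,0.4,0,0,0,0],[0,0,0,0,0,0]]}}

```text
time_s: 11.78
ee_pos: [0.6495, -0.0434, 0.1215]
eef_rot: [-1.571, 0.0, -1.388]
force: [0.3, -0.3, -1.5]
grip_width: 0.0258
```

Emit:
{"fn": "step_arm", "kwargs": {"targets": [[0,0.3,0,0,0,0],[0,0,0,0,0,0]]}}

```text
time_s: 12.02
ee_pos: [0.6496, -0.0435, 0.1213]
eef_rot: [-1.571, -0.0, -1.388]
force: [-0.7, 0.5, -1.9]
grip_width: 0.0256
```

Emit:
{"fn": "step_arm", "kwargs": {"targets": [[0,0.3,0,0,0,0],[0,0,0,0,0,0]]}}

```text
time_s: 12.28
ee_pos: [0.6496, -0.0435, 0.121]
eef_rot: [-1.571, -0.0, -1.388]
force: [0.3, -1.2, 0.3]
grip_width: 0.0257
```

Emit:
{"fn": "step_arm", "kwargs": {"targets": [[0,0,0,0,0,0],[0,0,0,0,0,0]]}}

```text
time_s: 12.52
ee_pos: [0.6496, -0.0435, 0.121]
eef_rot: [-1.571, -0.0, -1.388]
force: [0.4, -1.4, -0.3]
grip_width: 0.0256
```

Emit:
{"fn": "step_arm", "kwargs": {"targets": [[0,0.3,0,0,0,0],[0,0,0,0,0,0]]}}

```text
time_s: 12.78
ee_pos: [0.6496, -0.0435, 0.1207]
eef_rot: [-1.571, -0.0, -1.388]
force: [0.1, -0.6, 0.2]
grip_width: 0.0256
```

Emit:
{"fn": "step_arm", "kwargs": {"targets": [[0,0,0,0,0,0]]}}

```text
time_s: 12.9
ee_pos: [0.6496, -0.0435, 0.1207]
eef_rot: [-1.571, -0.0, -1.388]
force: [1.0, -1.4, 0.0]
grip_width: 0.0256
```

Touch-down is at TCP z ≈ 0.121, as expected for the 115 mm plate. I'll ease off 0.3 mm and advance.

Emit:
{"fn": "step_arm", "kwargs": {"targets": [[0,-0.3,0,0,0,0],[-3,0,0,0,0,0],[-3,0,0,0,0,0],[-3,0,0,0,0,0],[-3,0,0,0,0,0],[-3,0,0,0,0,0],[-3,0,0,0,0,0],[0,0,0,0,0,0]]}}

```text
time_s: 13.9
ee_pos: [0.6462, -0.0254, 0.1209]
eef_rot: [-1.571, 0.0, -1.387]
force: [-0.2, 1.5, -0.1]
grip_width: 0.0255
```

Emit:
{"fn": "step_arm", "kwargs": {"targets": [[-1.5,0,0,0,0,0],[-1.5,0,0,0,0,0],[0,0,0,0,0,0]]}}

```text
time_s: 14.28
ee_pos: [0.6457, -0.0227, 0.1209]
eef_rot: [-1.571, 0.0, -1.388]
force: [0.1, 0.9, -1.6]
grip_width: 0.0257
```

Emit:
{"fn": "step_arm", "kwargs": {"targets": [[-1.5,0,0,0,0,0],[-1.5,0,0,0,0,0],[0,0,0,0,0,0]]}}

```text
time_s: 14.65
ee_pos: [0.6452, -0.0197, 0.1209]
eef_rot: [-1.571, 0.0, -1.388]
force: [-1.1, 0.7, 0.0]
grip_width: 0.0258
```

Emit:
{"fn": "step_arm", "kwargs": {"targets": [[-1,0,0,0,0,0],[-1,0,0,0,0,0]]}}

```text
time_s: 14.9
ee_pos: [0.6448, -0.0179, 0.121]
eef_rot: [-1.571, -0.0, -1.388]
force: [0.5, -0.1, 0.4]
grip_width: 0.0252
```

Emit:
{"fn": "step_arm", "kwargs": {"targets": [[-1,0,0,0,0,0],[-1,0,0,0,0,0]]}}

```text
time_s: 15.15
ee_pos: [0.6445, -0.0159, 0.121]
eef_rot: [-1.571, -0.0, -1.388]
force: [-0.3, -0.7, 0.2]
grip_width: 0.0256
```

Emit:
{"fn": "step_arm", "kwargs": {"targets": [[-1,0,0,0,0,0],[-1,0,0,0,0,0]]}}

```text
time_s: 15.4
ee_pos: [0.6441, -0.0139, 0.121]
eef_rot: [-1.571, -0.0, -1.388]
force: [0.2, -0.5, 0.9]
grip_width: 0.0257
```

Emit:
{"fn": "step_arm", "kwargs": {"targets": [[-1,0,0,0,0,0],[-1,0,0,0,0,0]]}}

```text
time_s: 15.65
ee_pos: [0.6437, -0.0119, 0.121]
eef_rot: [-1.571, -0.0, -1.388]
force: [-0.2, -1.0, 0.1]
grip_width: 0.0258
```

Emit:
{"fn": "step_arm", "kwargs": {"targets": [[-1,0,0,0,0,0],[-1,0,0,0,0,0]]}}

```text
time_s: 15.9
ee_pos: [0.6433, -0.01, 0.1209]
eef_rot: [-1.571, -0.0, -1.388]
force: [0.4, -1.2, 0.0]
grip_width: 0.0254
```

Emit:
{"fn": "step_arm", "kwargs": {"targets": [[-1,0,0,0,0,0],[-1,0,0,0,0,0]]}}

```text
time_s: 16.15
ee_pos: [0.643, -0.008, 0.121]
eef_rot: [-1.571, -0.0, -1.388]
force: [0.0, -0.8, 0.5]
grip_width: 0.0256
```

Emit:
{"fn": "step_arm", "kwargs": {"targets": [[-1,0,0,0,0,0],[-1,0,0,0,0,0]]}}

```text
time_s: 16.4
ee_pos: [0.6427, -0.0061, 0.121]
eef_rot: [-1.571, -0.0, -1.388]
force: [-0.5, -1.7, 1.1]
grip_width: 0.0259
```

Emit:
{"fn": "step_arm", "kwargs": {"targets": [[-1,0,0,0,0,0],[-1,0,0,0,0,0]]}}

```text
time_s: 16.65
ee_pos: [0.6424, -0.0047, 0.1211]
eef_rot: [-1.57, -0.001, -1.388]
force: [0.5, -7.5, 1.6]
grip_width: 0.0256
```

Emit:
{"fn": "step_arm", "kwargs": {"targets": [[-1,0,0,0,0,0],[-1,0,0,0,0,0]]}}

```text
time_s: 16.9
ee_pos: [0.6423, -0.0038, 0.1213]
eef_rot: [-1.57, -0.003, -1.388]
force: [2.1, -14.0, 1.4]
grip_width: 0.0257
```

Emit:
{"fn": "step_arm", "kwargs": {"targets": [[-1,0,0,0,0,0],[-1,0,0,0,0,0]]}}

```text
time_s: 17.15
ee_pos: [0.6421, -0.003, 0.1214]
eef_rot: [-1.57, -0.004, -1.389]
force: [3.0, -20.2, 1.7]
grip_width: 0.0253
```

Emit:
{"fn": "step_arm", "kwargs": {"targets": [[-1,0,0,0,0,0],[-1,0,0,0,0,0]]}}

```text
time_s: 17.4
ee_pos: [0.6419, -0.0019, 0.1214]
eef_rot: [-1.57, -0.006, -1.389]
force: [4.0, -24.3, 0.9]
grip_width: 0.0255
```

I sent too many steps in one batch and overshot to 24 N. Backing off until the gauge is free, then I'll push again one step at a time.

Emit:
{"fn": "step_arm", "kwargs": {"targets": [[2,0,0,0,0,0],[2,0,0,0,0,0],[2,0,0,0,0,0],[2,0,0,0,0,0],[0,0,0,0,0,0],[0,0,0,0,0,0]]}}

```text
time_s: 18.15
ee_pos: [0.6421, -0.0034, 0.1204]
eef_rot: [-1.572, 0.004, -1.386]
force: [-2.6, 13.0, -0.3]
grip_width: 0.0258
```

Emit:
{"fn": "step_arm", "kwargs": {"targets": [[1,0,0,0,0,0],[1,0,0,0,0,0]]}}

```text
time_s: 18.4
ee_pos: [0.6426, -0.006, 0.1205]
eef_rot: [-1.572, 0.003, -1.386]
force: [0.6, 2.9, -0.4]
grip_width: 0.026
```

Emit:
{"fn": "step_arm", "kwargs": {"targets": [[2,0,0,0,0,0],[2,0,0,0,0,0],[0,0,0,0,0,0]]}}

```text
time_s: 18.77
ee_pos: [0.6437, -0.0123, 0.1209]
eef_rot: [-1.571, -0.0, -1.388]
force: [0.4, -0.6, -0.2]
grip_width: 0.0256
```

Run:
```python
from station import camera,get_obs
from h import *
T=camera("top");S=camera("side");np.savez("top4.npz",**T);np.savez("side4.npz",**S)
crop(T,170,140,260,210,8,"pics/t4.png");crop(S,200,90,330,205,6,"pics/s4.png")
o=get_obs();print(o["ee_pos"],o["eef_rot"],o["force"],o["moment"])
```

```text
[ 0.64376965 -0.0122614   0.12098793] [-1.57071780e+00 -2.69938496e-04 -1.38792214e+00] [ 0.14569143 -1.9479092  -0.89376795] [-0.04776889  0.04104088 -0.02032237]
```

View pics/t4.png

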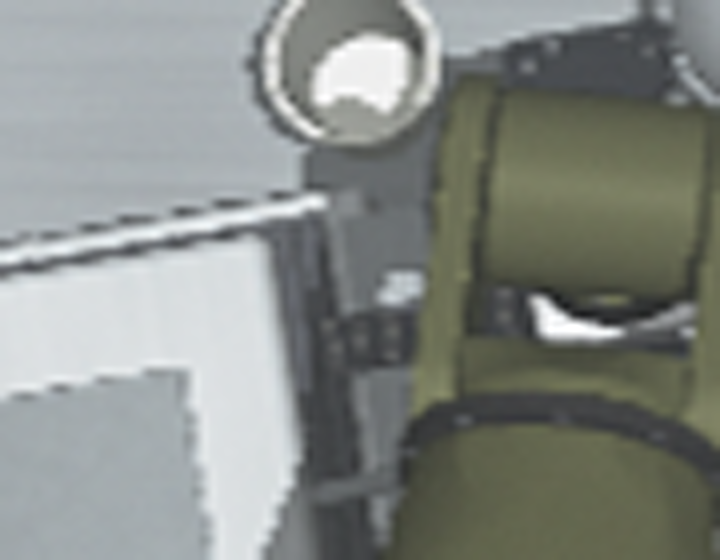

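View pics/s4.png

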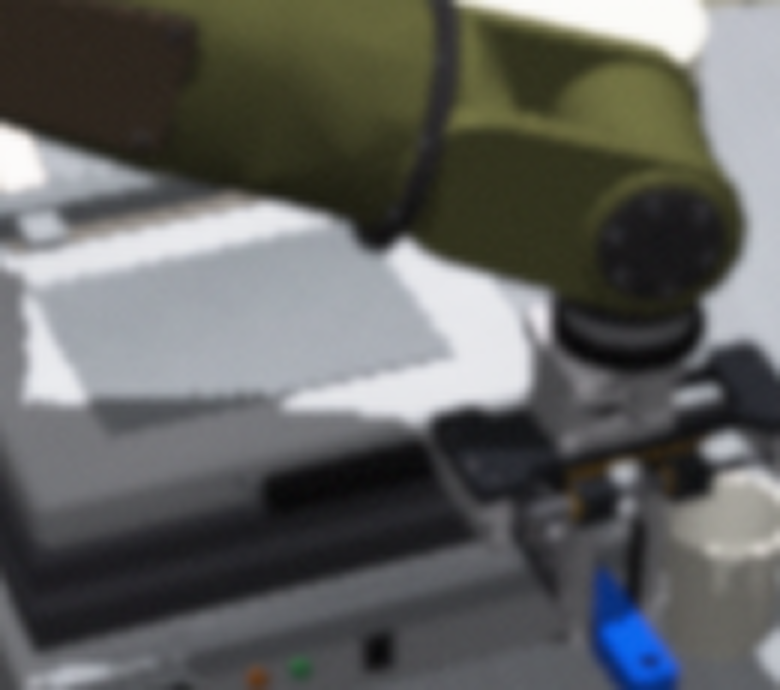

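The lid is down, nothing is disturbed and the blade sits square in the gap. I'll push again in single small steps.

Emit:
{"fn": "step_arm", "kwargs": {"targets": [[-1.5,0,0,0,0,0],[-1.5,0,0,0,0,0],[-1,0,0,0,0,0],[0,0,0,0,0,0]]}}

```text
time_s: 19.38
ee_pos: [0.643, -0.0078, 0.1209]
eef_rot: [-1.571, 0.0, -1.388]
force: [-0.0, 0.9, 0.4]
grip_width: 0.0255
```

Emit:
{"fn": "step_arm", "kwargs": {"targets": [[-0.7,0,0,0,0,0],[0,0,0,0,0,0]]}}

```text
time_s: 19.62
ee_pos: [0.6429, -0.0073, 0.121]
eef_rot: [-1.571, 0.0, -1.388]
force: [-0.7, -0.9, 0.2]
grip_width: 0.0253
```

Emit:
{"fn": "step_arm", "kwargs": {"targets": [[-0.7,0,0,0,0,0],[0,0,0,0,0,0]]}}

```text
time_s: 19.88
ee_pos: [0.6427, -0.0067, 0.121]
eef_rot: [-1.571, -0.0, -1.388]
force: [-0.8, -0.1, 0.6]
grip_width: 0.0257
```

Emit:
{"fn": "step_arm", "kwargs": {"targets": [[-0.7,0,0,0,0,0],[0,0,0,0,0,0]]}}

```text
time_s: 20.12
ee_pos: [0.6426, -0.006, 0.121]
eef_rot: [-1.571, -0.0, -1.388]
force: [1.2, -1.8, 0.2]
grip_width: 0.0257
```

Emit:
{"fn": "step_arm", "kwargs": {"targets": [[-0.6,0,0,0,0,0],[0,0,0,0,0,0]]}}

```text
time_s: 20.38
ee_pos: [0.6426, -0.0056, 0.121]
eef_rot: [-1.571, -0.0, -1.388]
force: [0.5, -3.1, 1.4]
grip_width: 0.0259
```

Emit:
{"fn": "step_arm", "kwargs": {"targets": [[-0.6,0,0,0,0,0],[0,0,0,0,0,0]]}}

```text
time_s: 20.62
ee_pos: [0.6425, -0.0051, 0.121]
eef_rot: [-1.571, -0.001, -1.388]
force: [1.7, -5.6, 1.3]
grip_width: 0.0256
```

Emit:
{"fn": "step_arm", "kwargs": {"targets": [[-0.4,0,0,0,0,0],[0,0,0,0,0,0],[0,0,0,0,0,0]]}}

```text
time_s: 21.0
ee_pos: [0.6425, -0.0049, 0.1211]
eef_rot: [-1.57, -0.001, -1.388]
force: [1.4, -6.4, 1.1]
grip_width: 0.0258
```

Run:
```python
from station import camera,get_obs
from h import *
F=[]
for i in range(10):
    T=camera("top");o=get_obs();F.append(np.r_[o["force"],o["ee_pos"]*1000])
S=camera("side")
F=np.array(F);print(F.mean(0).round(2),F.std(0).round(2))
ex=np.array([np.cos(np.radians(100.5)),np.sin(np.radians(100.5))]);print("axial",(F[:,:2]@ex).round(1),o["time_s"],o["eef_rot"])
crop(T,170,140,260,210,8,"pics/t5.png");crop(S,200,90,330,205,6,"pics/s5.png")
a=np.load("side3.npz")["pixels"]
```

```text
[  1.09  -6.02   1.46 642.46  -4.89 121.08] [0.4  0.59 0.17 0.01 0.01 0.01]
axial [-5.1 -7.2 -7.  -6.5 -5.8 -6.2 -6.3 -6.  -5.8 -5.4] 21.5 [-1.57056041e+00 -7.29915767e-04 -1.38786702e+00]
```

View pics/s5.png

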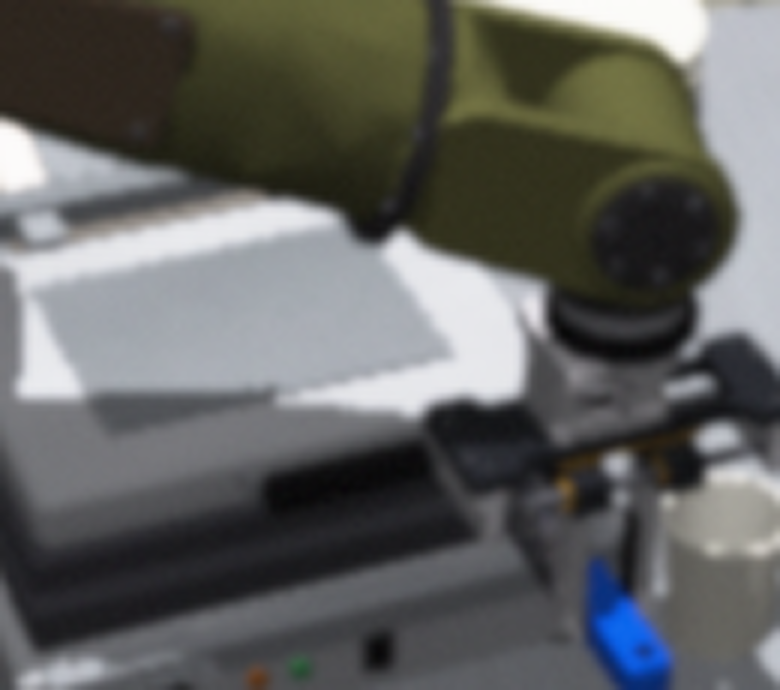

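View pics/t5.png

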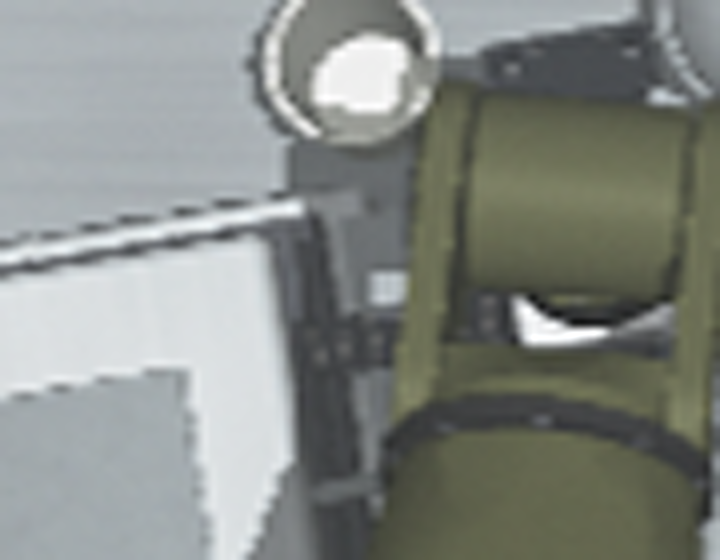

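Steady at about 6 N. One small nudge to sit mid-range, then a check.

Emit:
{"fn": "step_arm", "kwargs": {"targets": [[-0.4,0,0,0,0,0],[0,0,0,0,0,0],[0,0,0,0,0,0]]}}

```text
time_s: 21.92
ee_pos: [0.6424, -0.0047, 0.1211]
eef_rot: [-1.57, -0.001, -1.388]
force: [1.9, -6.6, 0.7]
grip_width: 0.0257
```

Run:
```python
from station import camera,get_obs
import numpy as np
F=[]
for i in range(12):
    camera("top");o=get_obs();F.append(o["force"])
F=np.array(F);print(F.mean(0).round(2))
ex=np.array([np.cos(np.radians(100.5)),np.sin(np.radians(100.5))]);print("axial",(F[:,:2]@ex).round(1),o["time_s"],o["ee_pos"],o["eef_rot"])
```

```text
[ 1.5  -6.85  1.1 ]
axial [-6.6 -6.7 -7.  -6.7 -6.9 -7.5 -6.8 -7.9 -7.5 -7.5 -6.1 -6.9] 22.525 [ 0.64241903 -0.00465935  0.12110418] [-1.57047598e+00 -1.04065019e-03 -1.38797956e+00]
```

Steady at 7.0 N, level, gauge held. Handing in.

```bash
python3 -c "
from station import job;print(job.hand_in())"
```

```text
the job is handed in; nothing more can be done
None
```

The gauge is held snugly between the plates under a steady push of about 7 N. On the way there I briefly jammed it, reaching about 24 N against your 15 N limit. I had sent several advance steps in one batch.

I gripped the gauge by its blue handle, squared it to the grill front (yaw about 100.5°) and entered at about grill y = -108. I slid it in along the lower plate.

- **The jam:** I backed the gauge off, with up to 13 N of pull, until it was free. I then pushed it in again in steps of 0.7 mm or less. Contact came back at the same place, so the gauge had not slipped in the grip.
- **Final checks before handing in:** The push was steady at 6–8 N (mean 7.0). The tool was level to 0.1°. The vertical force on the tool was small: about 1 N up, against about 1 N down when the gauge hung free.
- **Lid and other things:** In pictures taken after backing off and during the second push (about 6 N), the lid looked fully down and the cup stood where it was. I did not re-measure the other objects. I also can't rule out that the lid lifted slightly during the overshoot, because I took no picture then.
- **Gap:** About 50 mm of blade is in, which suggests a gap of about 6 mm. This is a rough figure from the arm's position, not read from the gauge.

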